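# Load the sample block and index the reader carousel one click

## Task

Stand the loose aluminium sample block squarely in the one empty bay of the round carousel, between its two end plates, and let go of it; then turn the carousel clockwise (seen from above) by one click so that this bay clicks in facing the reader. Keep the block upright and never drop it (its holder leaves only its ends free and the bay leaves only its long sides free, so set it down on the bench and take it again the other way), and leave the other things on the bench where they are.

Things in the scene. Friction and masses are not known exactly. Their poses are not given: they have to be found in the camera images.
- block: The loose sample block: bare aluminium, 62 long (its x) x 44 wide (its y) x 45 high, six black stoppered wells flush in its top, about 0.3 kg. Origin: centre of its underside; z up. It starts in the holder. Either end may go first (half a turn is the same).
- cradle: The block's holder, a fixed steel channel: floor 64 x 62 x 4 thick, and two upright walls 62 long (along its x), 5 thick, up to 54 above the bench, 50 apart inside (across its y), open at both ends. The block stands on its floor between the walls, long way along x, top 5 below the wall tops. Origin: centre of the underside.
- carousel: The fixed carousel unit. Origin: underside, on the turning axis. A round white plinth of radius 125 and, at its +y, the reader: a white box 120 wide, from 142 to 232 out from the axis, 118 high, with a dark window towards the disc. The loading position is at its -x; the reading position, at its +y, is one click (90 degrees) clockwise from loading.
- turret (a joint): Angle (rad) of the carousel's white disc (radius 132, top face 55 above the bench). 0 = the empty bay at the loading position; grows clockwise seen from above; rests (spring detent) at 0, 1.571 (empty bay facing the reader) and 3.142; a detent is left with about 0.25 N m and past half way it pulls itself on to the next. Hard stops at -0.25 and 3.4.
- bay (a point): Centre of the empty bay's floor (the disc's top face), 85 from the axis; turns with the disc; x along the radius, towards the axis; z up. The block stands lengthwise along x between steel end plates 44 wide x 56 high, 72 apart inside, and low side ridges 5 high x 5 thick, 54 apart inside; above those its long sides are open. The three other bays hold identical fixed blocks.
- hub (a point): Centre of the black handle bar over the turning axis, 140 above the bench: bar 64 long (along this point's y), 14 wide (along its x), 30 high (so from 125 to 155 above the bench), on a steel post of radius 16; turns with the disc. Its axes are parallel to those of the bay point.
- bowl: Bystander: loose steel bowl, radius 62, 45 high; origin under its centre.
- beaker: Bystander: loose glass beaker, radius 33, 80 high; origin under its centre.
- bottle_a: Bystander: loose white reagent bottle with red cap, radius 33, 150 high; origin under its centre.
- bottle_b: Bystander: a second bottle like bottle_a.
- spatula: Bystander: loose steel lab spoon, 160 long, lying along its x; origin under its middle.
- jar: Bystander: loose amber glass jar with black cap, radius 28, 70 high; origin under its centre.

How it is judged (in metres and radians):
On the way:
1. the block stands in the empty bay, let go, while that bay is still at the loading position (x of block in the frame of bay between -0.01 and 0.01 m and y of block in the frame of bay between -0.012 and 0.012 m and z of block in the frame of bay between -0.004 and 0.004 m and angle between the x axis of block and the x axis of bay, either way round below 0.2 rad and angle between block's own z axis and vertical below 0.1 rad and contact force between the fingers and block below 0.1 N and value of joint turret between -0.2 and 0.2 rad), for 0.2 s.
At the end, for the whole second after the job is handed in: Block upright (0.1 rad), on the floor (4 mm) of the formerly empty bay, within 10 mm of its centre along the radius and 12 mm across, lengthwise along the radius (0.2 rad), released, at rest; joint turret within 0.12 rad of 1.571 and still, so that this bay faces the reader (x of block in the frame of bay between -0.01 and 0.01 m and y of block in the frame of bay between -0.012 and 0.012 m and z of block in the frame of bay between -0.004 and 0.004 m and angle between the x axis of block and the x axis of bay, either way round below 0.2 rad and angle between block's own z axis and vertical below 0.1 rad and contact force between the fingers and block below 0.1 N and value of joint turret between 1.451 and 1.691 rad and velocity of joint turret between -0.1 and 0.1 rad/s and linear speed of block below 0.03 m/s); the robot touches nothing.
It fails at once if the block is tipped more than 0.5 rad from upright (angle between block's own z axis and vertical above 0.5 rad).
It fails at once if the block is dropped: faster than 0.5 m/s while not held (a fall of about 13 mm) (linear speed of block above 0.5 m/s and contact force between the fingers and block below 0.1 N).
It fails at once if a bystander is moved more than 40 mm (distance of any of bowl, beaker, bottle_a, bottle_b, spatula, jar from where it was at the start of the episode above 0.04 m).
It also fails if it takes over 72 s, if anything falls off the work surface, if the arm or the gripper's body presses on something with over 40 N, if the wrist force passes 120 N, or if a joint passes its speed limit or range.

## Robot

A 7-joint arm with a two-finger parallel gripper is mounted at the origin on the work surface. World frame = base frame: x ahead of the robot, y to its left, z up, the work surface at z = 0. Lengths are in mm, angles in rad, forces in N, time in s.
With the tool pointing down it reaches from about 350 to 900 mm from the base axis. Payload 8.1 kg.
Tool frame: the origin (TCP) lies on the front face of the gripper's body, between the roots of the fingers; the fingertips stand 66 mm ahead of it and the grasp point (between the pads) lies 47 mm ahead of it; z points along the fingers, y is the direction in which the jaws open and shut (so a half turn about z gives the same grasp; the last joint's range is limited). The gripper opens to 92 mm and grips with 3 to 60 N. Pads are 19 mm wide; open, the fingers measure 130 mm over their backs; the gripper's body (75 mm by 190 mm) begins 47 mm behind the grasp point.
Start: joints at [1.174, 0.434, 0.025, 1.573, -0.012, 1.134, -0.075], TCP at [180.971, -598.237, 292.242] pointing down, gripper open.
Joint ranges: [-2.62, 2.62], [-0.44, 2.09], [-1.27, 1.32], [0.08, 2.57], [-1.32, 4.46], [0.12, 2], [-2.74, 2.74]. Speed limits (rad/s): [2.22, 2.22, 3.01, 3.01, 3.14, 3.14, 3.14].

## Interface

Orientations are given as a rotation vector (axis times angle).
In Python, from plant import sensors, vision, order gives the robot as it stands.
- The arm moves only by the tool send_rows, never from a script. Its argument "deltas" is a list of rows, each an object of numbers: "jaw": the opening, from 0 (shut) to 1 (fully open); "x", "y", "z": the shift along the tool's x, y, z in m; "wx", "wy", "wz": the turn, a rotation vector about the tool's x, y, z in degrees. A call has 1 to 12 rows; each row is the pose to reach, as a shift and turn from the pose measured when the call began, along the tool's axes at that moment; what a row does not reach only later rows make up. A row lasts 1/12 s, in which the tool goes at most 41.7 mm and 7.16 degrees, less where a joint would pass 70% of its speed; a pose out of reach is approached as far as the arm can. A call with a gripper value outside its range is refused whole. The fingers move at their own pace and stop on an object; the grip force is fixed at half the most. Time passes only in rows, so rows that repeat a pose let the fingers close. It gives the time, the measured TCP pose, the force and the opening at its end, in the units of the state.
- sensors.get_obs(): the state, without advancing time (a new reading comes with each control period).
- vision.capture(name): name is "side" or "top" or "wrist"; returns (picture, depth): 400x640x3 uint8, blue, green, red; 400x640 float32, mm along the optical axis (not along the pixel's ray), 0 where there is no reading.
- vision.camera_model(name): a dict with "K" (3x3 intrinsics, pixels), "D" ([k1, k2, p1, p2, k3] as OpenCV has them; the pictures are not rectified), "R" (3x3) and "t" (3): a world point X has camera coordinates R X + t; the wrist camera has in their place "tool_from_camera" (4x4, takes a point from camera to tool coordinates, whose origin is the TCP and whose axes are the flange's). Camera axes: x right, y down, z forward; pixel columns grow to the right and rows downward; lengths in mm; the calibration is good to about 2 mm. A picture is of the moment at which its call begins: read the wrist's pose just before it. camera_model takes no time and is no camera call.
- order.finish_job(): hands the job in, once; it reports no verdict.
The state is a dict: "clock": time; "joint_positions": joint angles; "dq": joint speeds; "joint_torque": joint torques, N m; "position": TCP position; "tool_rot": TCP orientation; "wrist_force": force on the tool from outside, world axes, zero at the start; "torque": the same for the moment, N m; "opening": finger opening in mm.
Only numpy, scipy, OpenCV 4.12 (cv2) and the standard library are available. Lean on these libraries where they do the work, as an engineer would, in place of code of your own. Each camera call takes 0.05 s, during which the arm holds its last target. There are 200 camera calls.

## Working session

There is one attempt and no reset: what is moved stays moved. The work goes in short steps, Python scripts to look and compute and a tool call to move; the robot and the scene stay as the last step left them, time stands still between calls to the robot, and variables do not carry over. Pictures are saved under pics/ and viewed, about 8 in all and at most 12, crops included, and the job is handed in when it is done.

Besides the shell and the picture viewer there is one more tool, called as name(argument=value, ...), one argument or row to a line, values as JSON. send_rows: Moves the arm, as the interface text tells. Its arguments: {"type":"object","properties":{"deltas":{"type":"array"}},"required":["deltas"]}

```bash
mkdir -p pics; ls; python3 - <<'E'
from plant import sensors, vision
import cv2,numpy as np
o=sensors.get_obs();print({k:np.round(v,3).tolist() for k,v in o.items()})
for n in ("top","side"):
    p,d=vision.capture(n); cv2.imwrite(f"pics/{n}1.png",p); np.save(f"pics/{n}1.npy",d)
    print(n,vision.camera_model(n))
print(vision.camera_model("wrist"))
E
```

```text
pics
{'clock': 0.0, 'joint_positions': [1.174, 0.435, 0.025, 1.574, -0.012, 1.134, -0.075], 'dq': [0.0, -0.001, -0.003, -0.001, 0.002, 0.0, 0.0], 'joint_torque': [0.0, -66.786, 0.985, -31.446, -0.061, 0.043, 0.0], 'position': [180.833, -597.828, 291.432], 'tool_rot': [-3.106, -0.46, 0.001], 'wrist_force': [-0.949, -0.475, 0.36], 'torque': [-0.043, -0.003, 0.011], 'opening': 92.068}
top {'K': array([[370.2859586 ,   0.        , 318.75715316],
       [  0.        , 370.2859586 , 198.84215902],
       [  0.        ,   0.        ,   1.        ]]), 'D': array([0.00160225, 0.        , 0.        , 0.        , 0.        ]), 'R': array([[-5.40270259e-03, -9.99276245e-01,  3.76536399e-02],
       [-9.90373218e-01,  1.38670238e-04, -1.38422795e-01],
       [ 1.38317389e-01, -3.80390137e-02, -9.89657180e-01]]), 't': array([-75.74020142, 596.72919061, 835.53332201])}
side {'K': array([[374.404331  ,   0.        , 307.13641515],
       [  0.        , 374.404331  , 201.57365758],
       [  0.        ,   0.        ,   1.        ]]), 'D': array([-0.03099338,  0.        ,  0.        ,  0.        ,  0.        ]), 'R': array([[ 0.99420422, -0.10737002, -0.00544466],
       [-0.069054  , -0.59895716, -0.79779813],
       [ 0.08239848,  0.79355025, -0.60290007]]), 't': array([-562.87784234,  105.00368825,  778.31674765])}
{'K': array([[334.3542671 ,   0.        , 318.8202709 ],
       [  0.        , 334.3542671 , 199.14966773],
       [  0.        ,   0.        ,   1.        ]]), 'D': array([0.02200051, 0.        , 0.        , 0.        , 0.        ]), 'tool_from_camera': array([[ 3.65659030e-04, -9.51250803e-01, -3.08418182e-01,
         8.55818922e+01],
       [ 9.99999205e-01, -2.43331279e-05,  1.26064438e-03,
        -6.32936966e-01],
       [-1.20669375e-03, -3.08418398e-01,  9.51250038e-01,
        -9.31066450e+01],
       [ 0.00000000e+00,  0.00000000e+00,  0.00000000e+00,
         1.00000000e+00]])}
```

View pics/top1.png

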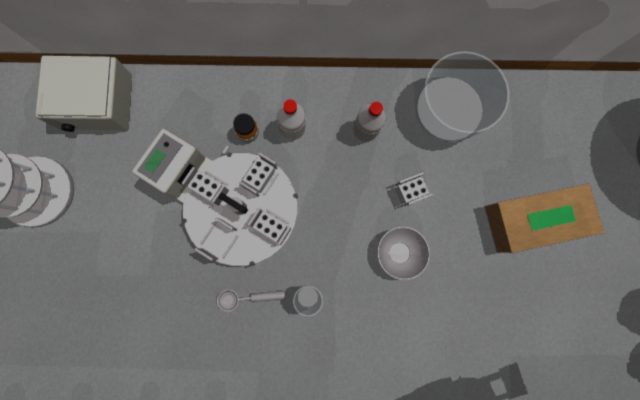

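View pics/side1.png

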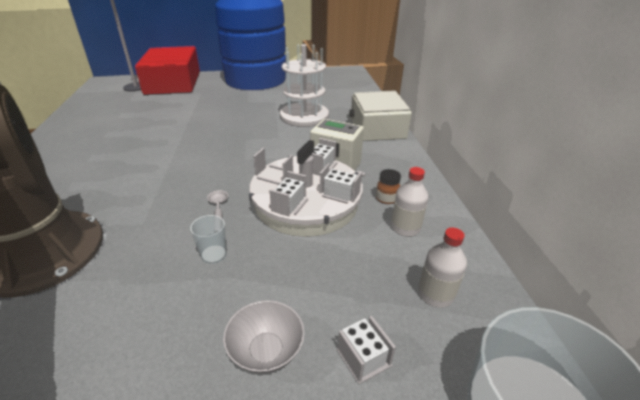

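Top view: the carousel is at about (240,209) with its empty bay at (216,240). The holder and block are at (413,189), the bowl at (403,253), the beaker at (308,301) and the spoon at (250,297). Next I'll enlarge both areas.

```bash
cat > h.py <<'E'
from plant import sensors, vision
import cv2,numpy as np
from scipy.spatial.transform import Rotation as Rn
def cam(n,obs=None):
    m=vision.camera_model(n)
    if n!="wrist": return m["K"],m["D"],m["R"],m["t"]
    T=np.eye(4);T[:3,:3]=Rn.from_rotvec(obs["tool_rot"]).as_matrix();T[:3,3]=obs["position"]
    C=np.linalg.inv(T@m["tool_from_camera"]);return m["K"],m["D"],C[:3,:3],C[:3,3]
def onplane(c,uv,z):
    K,D,R,t=c
    u=cv2.undistortPoints(np.array(uv,float).reshape(-1,1,2),K,D).reshape(-1,2)
    r=np.c_[u,np.ones(len(u))]@R; o=-R.T@t
    return o+r*((z-o[2])/r[:,2])[:,None]
def proj(c,X):
    K,D,R,t=c
    return cv2.projectPoints(np.array(X,float).reshape(-1,1,3),cv2.Rodrigues(R)[0],t,K,D)[0].reshape(-1,2)
def body(obs,target_xyz,yaw):
    """tool pose straight down, tool y axis at angle yaw(world) -> shift in tool axes (m), rotvec deg"""
    R0=Rn.from_rotvec(obs["tool_rot"])
    y=np.array([np.cos(yaw),np.sin(yaw),0]);z=np.array([0,0,-1.]);x=np.cross(y,z)
    best=None
    for s in (1,-1):
        R1=Rn.from_matrix(np.c_[s*x,s*y,z]); w=(R0.inv()*R1).as_rotvec(degrees=True)
        print("shift",np.round(R0.inv().apply(np.array(target_xyz)-obs["position"])/1000,4),"turn",np.round(w,2))
E
python3 - <<'E'
import cv2,numpy as np
from h import *
p=cv2.imread("pics/top1.png")
a=cv2.resize(p[140:280,130:310],None,fx=4.4,fy=4.2,interpolation=cv2.INTER_CUBIC)
cv2.imwrite("pics/cA.png",cv2.resize(p[145:275,170:310],None,fx=4.5,fy=4.5,interpolation=cv2.INTER_CUBIC))
cv2.imwrite("pics/cB.png",cv2.resize(p[165:215,385:440],None,fx=10,fy=10,interpolation=cv2.INTER_CUBIC))
c=cam("top")
print(onplane(c,[[240,209]],55),onplane(c,[[413,189]],50),onplane(c,[[403,253]],45), onplane(c,[[308,301],[218,290],[285,297]],0))
E
```

```text
[[571.14588597 105.39259403  55.        ]] [[ 619.19970987 -302.18227077   50.        ]] [[ 468.29699922 -273.81524903   45.        ]] [[355.54752623 -51.94278504   0.        ]
 [383.26435926 162.35325191   0.        ]
 [365.42049827   3.04633599   0.        ]]
```

View pics/cA.png

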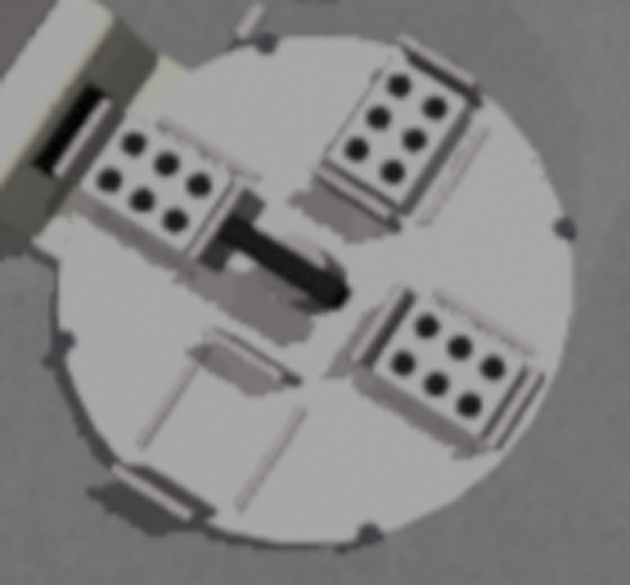

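View pics/cB.png

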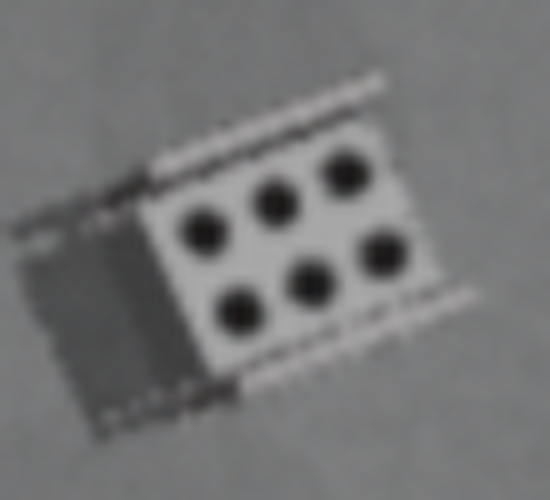

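Both crops are clear. I read the loose block's wells from (205,232) to (385,255) in crop B, and the wells of the three fixed blocks in crop A. I'll convert these to poses now.

```bash
python3 - <<'E'
from h import *
c=cam("top")
f=lambda p,s,o:(np.array(p)+.5)/s-.5+np.array(o)
B=onplane(c,f([(205,232),(277,204),(347,174),(240,312),(312,283),(385,255)],10,(385,165)),49)
A={k:onplane(c,f(v,4.5,(170,145)),100) for k,v in dict(R=[(427,325),(460,347),(492,367),(403,362),(436,384),(469,405)],
 L=[(134,143),(167,164),(199,185),(109,180),(142,200),(175,220)],
 T=[(357,149),(378,117),(400,85),(393,172),(414,140),(435,107)]).items()}
yaw=lambda P:np.degrees(np.arctan2(*(P[2]-P[0]+P[5]-P[3])[[1,0]]))
print("block",B.mean(0),yaw(B))
for k in A: print(k,A[k].mean(0),yaw(A[k]))
ax=(A["R"].mean(0)+A["L"].mean(0))/2; d=A["T"].mean(0)-ax; print("axis",ax,"d",d,np.linalg.norm(d),"bay",ax-d, np.degrees(np.arctan2(d[1],d[0])), np.linalg.norm(A["R"].mean(0)-ax))
b=f([(215,332),(298,380),(117,465),(195,518)],4.5,(170,145)); print(onplane(c,b,111))
print("bottleB",onplane(c,[[376,108],[290,106]],150),"jar",onplane(c,[[245,123]],70))
o=sensors.get_obs(); body(o,[B.mean(0)[0],B.mean(0)[1],290],np.radians(yaw(B)))
E
```

```text
block [ 619.67287032 -304.88177616   49.        ] -68.3847266845695
R [529.32124091  33.54577148 100.        ] -122.97677762152088
L [619.25177267 177.69534097 100.        ] -122.06310752212758
T [646.34685466  60.48362253 100.        ] -31.977194374073573
axis [574.28650679 105.62055623 100.        ] d [ 72.06034787 -45.1369337    0.        ] 85.02962142238677 bay [502.22615892 150.75748992 100.        ] -32.06207632780332 84.95086657721717
[[544.63624843 143.36354885 111.        ]
 [521.62836409 103.46912959 111.        ]
 [481.9251803  187.059617   111.        ]
 [457.03886128 149.84577312 111.        ]]
bottleB [[ 780.3172551  -198.50452461  150.        ]
 [ 783.02878499  -12.52981556  150.        ]] jar [[772.55095023  95.9568692   70.        ]]
shift [ 0.5049 -0.1534  0.0017] turn [-0.08  0.01 -4.78]
shift [ 0.5049 -0.1534  0.0017] turn [1.0000e-02 1.2000e-01 1.7522e+02]
```

send_rows(
  deltas=[
    {"jaw": 1,"x": 0.04,"y": -0.012,"z": 0,"wz": -0.5},
    {"jaw": 1,"x": 0.08,"y": -0.024,"z": 0,"wz": -1},
    {"jaw": 1,"x": 0.12,"y": -0.037,"z": 0,"wz": -1.5},
    {"jaw": 1,"x": 0.16,"y": -0.049,"z": 0,"wz": -2},
    {"jaw": 1,"x": 0.2,"y": -0.061,"z": 0,"wz": -2.5},
    {"jaw": 1,"x": 0.24,"y": -0.073,"z": 0,"wz": -3},
    {"jaw": 1,"x": 0.28,"y": -0.085,"z": 0,"wz": -3.5},
    {"jaw": 1,"x": 0.32,"y": -0.097,"z": 0,"wz": -4},
    {"jaw": 1,"x": 0.36,"y": -0.109,"z": 0,"wz": -4.78},
    {"jaw": 1,"x": 0.4,"y": -0.122,"z": 0,"wz": -4.78},
    {"jaw": 1,"x": 0.44,"y": -0.134,"z": 0,"wz": -4.78},
    {"jaw": 1,"x": 0.47,"y": -0.143,"z": 0,"wz": -4.78},
  ],
)

```text
invalid input at $.deltas[0]: expected keys jaw, x, y, z, wx, wy, wz
```

```bash
python3 - <<'E'
from h import *
o=sensors.get_obs(); print(np.round(o["position"],1),np.round(o["joint_positions"],2))
p,d=vision.capture("wrist"); cv2.imwrite("pics/w1.png",p); np.save("pics/w1.npy",[o["position"],o["tool_rot"]])
body(o,[619.7,-304.9,200],np.radians(-68.4))
E
```

```text
[ 180.8 -597.9  291.5] [ 1.17  0.44  0.02  1.57 -0.01  1.13 -0.08]
shift [ 0.5049 -0.1532  0.0917] turn [-0.08  0.01 -4.77]
shift [ 0.5049 -0.1532  0.0917] turn [1.0000e-02 1.2000e-01 1.7523e+02]
```

View pics/w1.png

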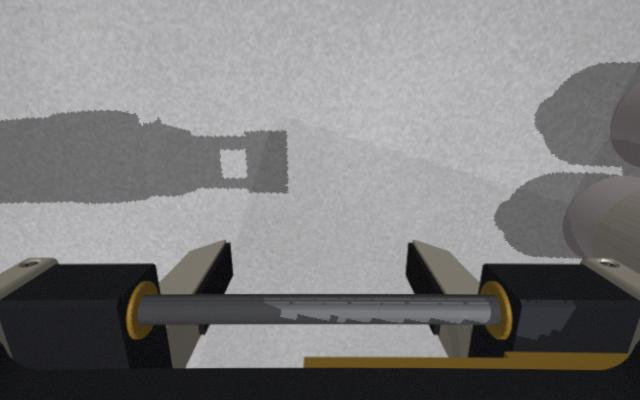

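The move was refused because every row needs all the keys. The picture only shows bare bench at the start pose. I'll resend it.

send_rows(
  deltas=[
    {"jaw": 1,"x": 0.24,"y": -0.073,"z": 0,"wx": 0,"wy": 0,"wz": -3},
    {"jaw": 1,"x": 0.24,"y": -0.073,"z": 0,"wx": 0,"wy": 0,"wz": -3},
    {"jaw": 1,"x": 0.24,"y": -0.073,"z": 0,"wx": 0,"wy": 0,"wz": -3},
    {"jaw": 1,"x": 0.24,"y": -0.073,"z": 0,"wx": 0,"wy": 0,"wz": -3},
    {"jaw": 1,"x": 0.24,"y": -0.073,"z": 0,"wx": 0,"wy": 0,"wz": -3},
    {"jaw": 1,"x": 0.24,"y": -0.073,"z": 0,"wx": 0,"wy": 0,"wz": -3},
    {"jaw": 1,"x": 0.42,"y": -0.128,"z": 0,"wx": 0,"wy": 0,"wz": -4.8},
    {"jaw": 1,"x": 0.42,"y": -0.128,"z": 0,"wx": 0,"wy": 0,"wz": -4.8},
    {"jaw": 1,"x": 0.42,"y": -0.128,"z": 0,"wx": 0,"wy": 0,"wz": -4.8},
    {"jaw": 1,"x": 0.42,"y": -0.128,"z": 0,"wx": 0,"wy": 0,"wz": -4.8},
    {"jaw": 1,"x": 0.42,"y": -0.128,"z": 0,"wx": 0,"wy": 0,"wz": -4.8},
    {"jaw": 1,"x": 0.42,"y": -0.128,"z": 0,"wx": 0,"wy": 0,"wz": -4.8},
  ],
)

```text
clock: 1.15
position: [551.1, -347.7, 291.0]
tool_rot: [-3.079, -0.602, -0.004]
wrist_force: [0.4, 0.8, -0.0]
opening: 92.2
```

```bash
python3 - <<'E'
from h import *
o=sensors.get_obs(); print(np.round(o["position"],1),np.round(o["joint_positions"],2))
p,d=vision.capture("wrist"); cv2.imwrite("pics/w1.png",p); np.save("pics/w1.npy",[o["position"],o["tool_rot"]])
print(proj(cam("wrist",o),[619.7,-304.9,49]))
body(o,[619.7,-304.9,200],np.radians(-68.4))
E
```

```text
[ 551.1 -347.7  291. ] [ 0.55  0.48 -0.1   1.49  0.05  1.17 -0.74]
[[305.53642059  97.86429059]]
shift [ 0.0794 -0.0134  0.0913] turn [-0.22 -0.19  0.54]
shift [ 0.0794 -0.0134  0.0913] turn [   0.29   -0.34 -179.46]
```

View pics/w1.png

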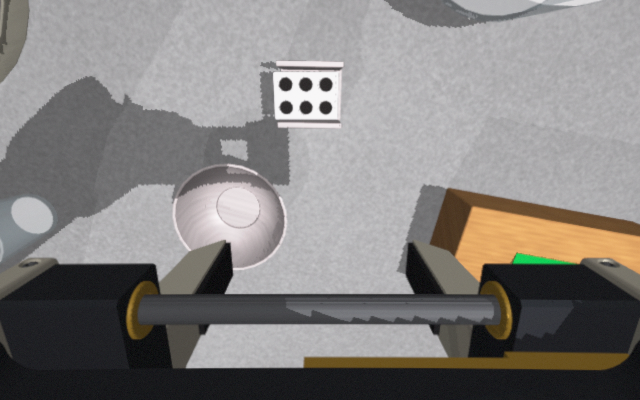

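The wrist image puts the wells between (286,84) and (326,107), centred on (306,95.5). The top view predicted (305.5,97.9), so I'll add about 2 mm in tool x and go in.

send_rows(
  deltas=[
    {"jaw": 1,"x": 0.081,"y": -0.013,"z": 0.06,"wx": -0.2,"wy": -0.2,"wz": 0.2},
    {"jaw": 1,"x": 0.081,"y": -0.013,"z": 0.06,"wx": -0.2,"wy": -0.2,"wz": 0.2},
    {"jaw": 1,"x": 0.081,"y": -0.013,"z": 0.06,"wx": -0.2,"wy": -0.2,"wz": 0.2},
    {"jaw": 1,"x": 0.081,"y": -0.013,"z": 0.09,"wx": -0.2,"wy": -0.2,"wz": 0.2},
    {"jaw": 1,"x": 0.081,"y": -0.013,"z": 0.12,"wx": -0.2,"wy": -0.2,"wz": 0.2},
    {"jaw": 1,"x": 0.081,"y": -0.013,"z": 0.14,"wx": -0.2,"wy": -0.2,"wz": 0.2},
    {"jaw": 1,"x": 0.081,"y": -0.013,"z": 0.14,"wx": -0.2,"wy": -0.2,"wz": 0.2},
    {"jaw": 1,"x": 0.081,"y": -0.013,"z": 0.14,"wx": -0.2,"wy": -0.2,"wz": 0.2},
  ],
)

```text
clock: 1.87
position: [617.1, -308.9, 150.3]
tool_rot: [3.085, 0.591, -0.008]
wrist_force: [-0.5, -0.1, 1.4]
opening: 91.6
```

```bash
python3 - <<'E'
from h import *
o=sensors.get_obs(); print(np.round(o["position"],1),np.round(o["joint_positions"],2))
body(o,[620.5,-303,79],np.radians(-68.2))
E
```

```text
[ 617.1 -308.9  150.3] [ 0.45  0.67 -0.1   1.53  0.08  0.94 -0.87]
shift [ 0.0057 -0.0042  0.0713] turn [-0.04  0.3  -0.13]
shift [ 0.0057 -0.0042  0.0713] turn [4.7000e-01 6.0000e-02 1.7987e+02]
```

send_rows(
  deltas=[
    {"jaw": 1,"x": 0.006,"y": -0.004,"z": 0.01,"wx": 0,"wy": 0.3,"wz": 0},
    {"jaw": 1,"x": 0.006,"y": -0.004,"z": 0.02,"wx": 0,"wy": 0.3,"wz": 0},
    {"jaw": 1,"x": 0.006,"y": -0.004,"z": 0.04,"wx": 0,"wy": 0.3,"wz": 0},
    {"jaw": 1,"x": 0.006,"y": -0.004,"z": 0.06,"wx": 0,"wy": 0.3,"wz": 0},
    {"jaw": 1,"x": 0.006,"y": -0.004,"z": 0.071,"wx": 0,"wy": 0.3,"wz": 0},
    {"jaw": 1,"x": 0.006,"y": -0.004,"z": 0.071,"wx": 0,"wy": 0.3,"wz": 0},
    {"jaw": 1,"x": 0.006,"y": -0.004,"z": 0.071,"wx": 0,"wy": 0.3,"wz": 0},
    {"jaw": 1,"x": 0.006,"y": -0.004,"z": 0.071,"wx": 0,"wy": 0.3,"wz": 0},
  ],
)

```text
clock: 2.53
position: [621.6, -303.3, 80.5]
tool_rot: [3.085, 0.591, 0.002]
wrist_force: [-0.1, -0.3, 1.2]
opening: 91.5
```

send_rows(
  deltas=[
    {"jaw": 0,"x": 0,"y": 0,"z": 0,"wx": 0,"wy": 0,"wz": 0},
    {"jaw": 0,"x": 0,"y": 0,"z": 0,"wx": 0,"wy": 0,"wz": 0},
    {"jaw": 0,"x": 0,"y": 0,"z": 0,"wx": 0,"wy": 0,"wz": 0},
    {"jaw": 0,"x": 0,"y": 0,"z": 0,"wx": 0,"wy": 0,"wz": 0},
    {"jaw": 0,"x": 0,"y": 0,"z": 0,"wx": 0,"wy": 0,"wz": 0},
    {"jaw": 0,"x": 0,"y": 0,"z": 0,"wx": 0,"wy": 0,"wz": 0},
    {"jaw": 0,"x": 0,"y": 0,"z": 0,"wx": 0,"wy": 0,"wz": 0},
    {"jaw": 0,"x": 0,"y": 0,"z": 0,"wx": 0,"wy": 0,"wz": 0},
  ],
)

```text
clock: 3.2
position: [621.7, -303.5, 80.8]
tool_rot: [3.085, 0.59, 0.003]
wrist_force: [0.0, -0.5, 3.6]
opening: 61.7
```

```bash
python3 - <<'E'
from h import *
o=sensors.get_obs(); print(np.round(o["position"],1),np.round(o["joint_positions"],2),o["opening"],o["wrist_force"])
body(o,[605,-125,140],np.radians(-32))
E
```

```text
[ 621.7 -303.5   80.8] [ 0.44  0.75 -0.1   1.58  0.09  0.82 -0.89] 61.703470093461085 [ 0.04580491 -0.52637248  3.61719941]
shift [ 0.0505 -0.172  -0.0593] turn [  0.08  -0.07 -36.34]
shift [ 0.0505 -0.172  -0.0593] turn [-9.0000e-02 -1.1000e-01  1.4366e+02]
```

Gripped, with an opening of 61.7 mm. Next I lift straight up, then carry it to open bench.

send_rows(
  deltas=[
    {"jaw": 0,"x": 0,"y": 0,"z": -0.01,"wx": 0,"wy": 0,"wz": 0},
    {"jaw": 0,"x": 0,"y": 0,"z": -0.025,"wx": 0,"wy": 0,"wz": 0},
    {"jaw": 0,"x": 0,"y": 0,"z": -0.045,"wx": 0,"wy": 0,"wz": 0},
    {"jaw": 0,"x": 0,"y": 0,"z": -0.065,"wx": 0,"wy": 0,"wz": 0},
    {"jaw": 0,"x": 0,"y": 0,"z": -0.075,"wx": 0,"wy": 0,"wz": 0},
    {"jaw": 0,"x": 0.0,"y": 0,"z": -0.075,"wx": 0,"wy": 0,"wz": 0},
    {"jaw": 0,"x": 0.005,"y": -0.017,"z": -0.075,"wx": 0,"wy": 0,"wz": -3.6},
    {"jaw": 0,"x": 0.01,"y": -0.04,"z": -0.075,"wx": 0,"wy": 0,"wz": -8},
    {"jaw": 0,"x": 0.02,"y": -0.07,"z": -0.075,"wx": 0,"wy": 0,"wz": -14},
    {"jaw": 0,"x": 0.03,"y": -0.1,"z": -0.075,"wx": 0,"wy": 0,"wz": -20},
    {"jaw": 0,"x": 0.04,"y": -0.13,"z": -0.075,"wx": 0,"wy": 0,"wz": -27},
    {"jaw": 0,"x": 0.046,"y": -0.155,"z": -0.075,"wx": 0,"wy": 0,"wz": -33},
  ],
)

```text
clock: 4.2
position: [606.4, -139.3, 154.6]
tool_rot: [-2.784, -1.453, -0.002]
wrist_force: [0.2, 0.5, -3.2]
opening: 62.1
```

```bash
python3 - <<'E'
from h import *
o=sensors.get_obs(); print(np.round(o["position"],1),np.round(o["joint_positions"],2),o["opening"],o["wrist_force"])
body(o,[605,-125,78.5],np.radians(-32))
E
```

```text
[ 606.4 -139.3  154.6] [ 0.32  0.59 -0.27  1.71  0.19  0.87 -0.64] 62.06834333529302 [ 0.24709914  0.5111979  -3.16517892]
shift [ 0.0108 -0.0093  0.0761] turn [-0.02 -0.07 -2.87]
shift [ 0.0108 -0.0093  0.0761] turn [-1.2000e-01  3.0000e-02  1.7713e+02]
```

send_rows(
  deltas=[
    {"jaw": 0,"x": 0.01,"y": -0.009,"z": 0.01,"wx": 0,"wy": 0,"wz": -3},
    {"jaw": 0,"x": 0.01,"y": -0.009,"z": 0.03,"wx": 0,"wy": 0,"wz": -3},
    {"jaw": 0,"x": 0.01,"y": -0.009,"z": 0.05,"wx": 0,"wy": 0,"wz": -3},
    {"jaw": 0,"x": 0.01,"y": -0.009,"z": 0.065,"wx": 0,"wy": 0,"wz": -3},
    {"jaw": 0,"x": 0.01,"y": -0.009,"z": 0.073,"wx": 0,"wy": 0,"wz": -3},
    {"jaw": 0,"x": 0.01,"y": -0.009,"z": 0.075,"wx": 0,"wy": 0,"wz": -3},
    {"jaw": 0,"x": 0.01,"y": -0.009,"z": 0.075,"wx": 0,"wy": 0,"wz": -3},
    {"jaw": 0,"x": 0.01,"y": -0.009,"z": 0.075,"wx": 0,"wy": 0,"wz": -3},
  ],
)

```text
clock: 4.87
position: [605.1, -126.1, 79.8]
tool_rot: [-2.746, -1.525, -0.002]
wrist_force: [0.2, -0.2, -2.4]
opening: 61.8
```

send_rows(
  deltas=[
    {"jaw": 0,"x": 0,"y": 0,"z": 0.001,"wx": 0,"wy": 0,"wz": 0},
    {"jaw": 0,"x": 0,"y": 0,"z": 0.002,"wx": 0,"wy": 0,"wz": 0},
    {"jaw": 0,"x": 0,"y": 0,"z": 0.002,"wx": 0,"wy": 0,"wz": 0},
  ],
)

```text
clock: 5.12
position: [605.4, -126.2, 78.2]
tool_rot: [-2.747, -1.525, -0.003]
wrist_force: [0.5, 0.0, -2.4]
opening: 62.2
```

send_rows(
  deltas=[
    {"jaw": 0,"x": 0,"y": 0,"z": 0.001,"wx": 0,"wy": 0,"wz": 0},
    {"jaw": 0,"x": 0,"y": 0,"z": 0.002,"wx": 0,"wy": 0,"wz": 0},
    {"jaw": 0,"x": 0,"y": 0,"z": 0.002,"wx": 0,"wy": 0,"wz": 0},
  ],
)

```text
clock: 5.37
position: [605.6, -126.3, 76.8]
tool_rot: [2.746, 1.525, 0.004]
wrist_force: [-0.8, -0.1, 2.7]
opening: 62.2
```

The force flipped from -2.4 to +2.7 N, so the block is on the bench. I'll open and rise.

send_rows(
  deltas=[
    {"jaw": 1,"x": 0,"y": 0,"z": 0,"wx": 0,"wy": 0,"wz": 0},
    {"jaw": 1,"x": 0,"y": 0,"z": 0,"wx": 0,"wy": 0,"wz": 0},
    {"jaw": 1,"x": 0,"y": 0,"z": 0,"wx": 0,"wy": 0,"wz": 0},
    {"jaw": 1,"x": 0,"y": 0,"z": 0,"wx": 0,"wy": 0,"wz": 0},
    {"jaw": 1,"x": 0,"y": 0,"z": -0.03,"wx": 0,"wy": 0,"wz": 0},
    {"jaw": 1,"x": 0,"y": 0,"z": -0.06,"wx": 0,"wy": 0,"wz": 0},
    {"jaw": 1,"x": 0,"y": 0,"z": -0.09,"wx": 0,"wy": 0,"wz": 0},
    {"jaw": 1,"x": 0,"y": 0,"z": -0.12,"wx": 0,"wy": 0,"wz": 0},
    {"jaw": 1,"x": 0,"y": 0,"z": -0.12,"wx": 0,"wy": 0,"wz": 7},
    {"jaw": 1,"x": 0,"y": 0,"z": -0.12,"wx": 0,"wy": 0,"wz": 14},
  ],
)

```text
clock: 6.2
position: [606.5, -126.6, 199.3]
tool_rot: [2.913, 1.17, 0.01]
wrist_force: [0.2, 0.6, -1.2]
opening: 92.0
```

```bash
python3 - <<'E'
from h import *
o=sensors.get_obs(); print(np.round(o["position"],1),np.round(o["joint_positions"],2),o["opening"])
body(o,[605.5,-126.3,195],np.radians(57.8))
p,d=vision.capture("top"); cv2.imwrite("pics/t2.png",p)
E
```

```text
[ 606.5 -126.6  199.3] [ 0.28  0.52 -0.23  1.68  0.14  0.94 -0.81] 91.95322088054458
shift [-0.0006 -0.0009  0.0043] turn [ 4.6000e-01  1.0000e-02 -1.0403e+02]
shift [-0.0006 -0.0009  0.0043] turn [ 1.000e-02 -4.300e-01  7.597e+01]
```

send_rows(
  deltas=[
    {"jaw": 1,"x": 0,"y": -0.001,"z": 0,"wx": 0,"wy": 0,"wz": -52},
    {"jaw": 1,"x": 0,"y": -0.001,"z": 0,"wx": 0,"wy": 0,"wz": -52},
    {"jaw": 1,"x": 0,"y": -0.001,"z": 0,"wx": 0,"wy": 0,"wz": -52},
    {"jaw": 1,"x": 0,"y": -0.001,"z": 0,"wx": 0,"wy": 0,"wz": -52},
    {"jaw": 1,"x": 0,"y": -0.001,"z": 0,"wx": 0,"wy": 0,"wz": -52},
    {"jaw": 1,"x": 0,"y": -0.001,"z": 0,"wx": 0,"wy": 0,"wz": -52},
    {"jaw": 1,"x": 0,"y": -0.001,"z": 0,"wx": 0,"wy": 0,"wz": -52},
    {"jaw": 1,"x": 0,"y": -0.001,"z": 0,"wx": 0,"wy": 0,"wz": -70},
    {"jaw": 1,"x": 0,"y": -0.001,"z": 0,"wx": 0,"wy": 0,"wz": -70},
    {"jaw": 1,"x": 0,"y": -0.001,"z": 0,"wx": 0,"wy": 0,"wz": -70},
  ],
)

```text
clock: 7.08
position: [605.0, -125.8, 197.7]
tool_rot: [1.714, 2.629, 0.005]
wrist_force: [-0.2, 0.3, 0.2]
opening: 91.7
```

```bash
python3 - <<'E'
from h import *
o=sensors.get_obs(); print(np.round(o["position"],1),np.round(o["joint_positions"],2),o["opening"])
body(o,[605.5,-126.3,195],np.radians(57.8))
E
```

```text
[ 605.  -125.8  197.7] [ 0.48  0.57 -0.54  1.67  0.34  0.99  0.24] 91.65939145343812
shift [-0.0007  0.0003  0.0027] turn [  0.22   0.13 -34.01]
shift [-0.0007  0.0003  0.0027] turn [  0.17  -0.29 145.99]
```

send_rows(
  deltas=[
    {"jaw": 1,"x": -0.001,"y": 0,"z": 0,"wx": 0.2,"wy": 0.1,"wz": -34},
    {"jaw": 1,"x": -0.001,"y": 0,"z": 0,"wx": 0.2,"wy": 0.1,"wz": -34},
    {"jaw": 1,"x": -0.001,"y": 0,"z": 0,"wx": 0.2,"wy": 0.1,"wz": -34},
    {"jaw": 1,"x": -0.001,"y": 0,"z": 0,"wx": 0.2,"wy": 0.1,"wz": -34},
    {"jaw": 1,"x": -0.001,"y": 0,"z": 0.02,"wx": 0.2,"wy": 0.1,"wz": -34},
    {"jaw": 1,"x": -0.001,"y": 0,"z": 0.04,"wx": 0.2,"wy": 0.1,"wz": -34},
    {"jaw": 1,"x": -0.001,"y": 0,"z": 0.05,"wx": 0.2,"wy": 0.1,"wz": -34},
    {"jaw": 1,"x": -0.001,"y": 0,"z": 0.05,"wx": 0.2,"wy": 0.1,"wz": -34},
    {"jaw": 1,"x": -0.001,"y": 0,"z": 0.05,"wx": 0.2,"wy": 0.1,"wz": -34},
  ],
)

```text
clock: 7.83
position: [605.4, -126.5, 147.4]
tool_rot: [-0.87, -3.018, -0.0]
wrist_force: [-0.4, 0.2, -0.3]
opening: 91.3
```

```bash
python3 - <<'E'
from h import *
o=sensors.get_obs(); print(np.round(o["position"],1),np.round(o["joint_positions"],2),o["opening"])
body(o,[605.5,-126.3,77],np.radians(57.8))
E
```

```text
[ 605.4 -126.5  147.4] [ 0.55  0.67 -0.65  1.7   0.48  0.94  0.72] 91.29162195292362
shift [-0.      0.0002  0.0704] turn [-0.   -0.03  0.03]
shift [-0.      0.0002  0.0704] turn [ 5.0000e-02 -0.0000e+00 -1.7997e+02]
```

send_rows(
  deltas=[
    {"jaw": 1,"x": 0,"y": 0,"z": 0.02,"wx": 0,"wy": 0,"wz": 0},
    {"jaw": 1,"x": 0,"y": 0,"z": 0.04,"wx": 0,"wy": 0,"wz": 0},
    {"jaw": 1,"x": 0,"y": 0,"z": 0.06,"wx": 0,"wy": 0,"wz": 0},
    {"jaw": 1,"x": 0,"y": 0,"z": 0.07,"wx": 0,"wy": 0,"wz": 0},
    {"jaw": 1,"x": 0,"y": 0,"z": 0.07,"wx": 0,"wy": 0,"wz": 0},
    {"jaw": 1,"x": 0,"y": 0,"z": 0.07,"wx": 0,"wy": 0,"wz": 0},
    {"jaw": 0,"x": 0,"y": 0,"z": 0.07,"wx": 0,"wy": 0,"wz": 0},
    {"jaw": 0,"x": 0,"y": 0,"z": 0.07,"wx": 0,"wy": 0,"wz": 0},
    {"jaw": 0,"x": 0,"y": 0,"z": 0.07,"wx": 0,"wy": 0,"wz": 0},
    {"jaw": 0,"x": 0,"y": 0,"z": 0.07,"wx": 0,"wy": 0,"wz": 0},
    {"jaw": 0,"x": 0,"y": 0,"z": 0.07,"wx": 0,"wy": 0,"wz": 0},
    {"jaw": 0,"x": 0,"y": 0,"z": 0.07,"wx": 0,"wy": 0,"wz": 0},
  ],
)

```text
clock: 8.83
position: [605.4, -126.6, 77.7]
tool_rot: [-0.871, -3.018, -0.0]
wrist_force: [0.2, 0.5, -0.1]
opening: 56.5
```

send_rows(
  deltas=[
    {"jaw": 0,"x": 0,"y": 0,"z": 0,"wx": 0,"wy": 0,"wz": 0},
    {"jaw": 0,"x": 0,"y": 0,"z": 0,"wx": 0,"wy": 0,"wz": 0},
    {"jaw": 0,"x": 0,"y": 0,"z": 0,"wx": 0,"wy": 0,"wz": 0},
  ],
)

```text
clock: 9.08
position: [605.3, -126.8, 77.7]
tool_rot: [-0.871, -3.018, 0.001]
wrist_force: [-1.1, -2.0, 2.6]
opening: 43.7
```

```bash
python3 - <<'E'
from h import *
o=sensors.get_obs(); print(np.round(o["position"],1),np.round(o["joint_positions"],2),o["opening"])
u=np.array([np.cos(np.radians(-32)),np.sin(np.radians(-32)),0])
body(o,np.array([502,151,260])+70*u,np.radians(57.9))
E
```

```text
[ 605.3 -126.8   77.7] [ 0.51  0.75 -0.6   1.75  0.55  0.82  0.66] 43.66340353061894
shift [ 0.1655  0.1802 -0.1823] turn [-0.03 -0.02 -0.09]
shift [ 0.1655  0.1802 -0.1823] turn [-3.0000e-02  4.0000e-02  1.7991e+02]
```

Gripped across its width (43.7 mm). I'll lift, then fly to a viewing pose beside the bay.

send_rows(
  deltas=[
    {"jaw": 0,"x": 0,"y": 0,"z": -0.01,"wx": 0,"wy": 0,"wz": 0},
    {"jaw": 0,"x": 0,"y": 0,"z": -0.03,"wx": 0,"wy": 0,"wz": 0},
    {"jaw": 0,"x": 0,"y": 0,"z": -0.06,"wx": 0,"wy": 0,"wz": 0},
    {"jaw": 0,"x": 0,"y": 0,"z": -0.09,"wx": 0,"wy": 0,"wz": 0},
    {"jaw": 0,"x": 0,"y": 0,"z": -0.12,"wx": 0,"wy": 0,"wz": 0},
    {"jaw": 0,"x": 0.0,"y": 0,"z": -0.15,"wx": 0,"wy": 0,"wz": 0},
    {"jaw": 0,"x": 0.01,"y": 0.01,"z": -0.175,"wx": 0,"wy": 0,"wz": 0},
    {"jaw": 0,"x": 0.03,"y": 0.032,"z": -0.182,"wx": 0,"wy": 0,"wz": 0},
    {"jaw": 0,"x": 0.055,"y": 0.06,"z": -0.182,"wx": 0,"wy": 0,"wz": 0},
    {"jaw": 0,"x": 0.08,"y": 0.087,"z": -0.182,"wx": 0,"wy": 0,"wz": 0},
    {"jaw": 0,"x": 0.105,"y": 0.115,"z": -0.182,"wx": 0,"wy": 0,"wz": 0},
    {"jaw": 0,"x": 0.13,"y": 0.142,"z": -0.182,"wx": 0,"wy": 0,"wz": 0},
  ],
)

```text
clock: 10.08
position: [570.1, 64.4, 260.3]
tool_rot: [-0.871, -3.018, 0.0]
wrist_force: [0.4, 0.3, -3.3]
opening: 43.8
```

send_rows(
  deltas=[
    {"jaw": 0,"x": 0.02,"y": 0.022,"z": 0,"wx": 0,"wy": 0,"wz": 0},
    {"jaw": 0,"x": 0.03,"y": 0.034,"z": 0,"wx": 0,"wy": 0,"wz": 0},
    {"jaw": 0,"x": 0.03,"y": 0.034,"z": 0,"wx": 0,"wy": 0,"wz": 0},
    {"jaw": 0,"x": 0.03,"y": 0.034,"z": 0,"wx": 0,"wy": 0,"wz": 0},
  ],
)

```text
clock: 10.42
position: [562.2, 110.4, 260.6]
tool_rot: [-0.866, -3.019, 0.0]
wrist_force: [-0.3, -1.1, -3.1]
opening: 43.7
```

```bash
python3 - <<'E'
from h import *
o=sensors.get_obs(); print(np.round(o["position"],1),np.round(o["joint_positions"],2),o["opening"],o["wrist_force"])
p,d=vision.capture("wrist"); cv2.imwrite("pics/w2.png",p); np.save("pics/w2.npy",[o["position"],o["tool_rot"]])
a=np.radians(-32);u=np.array([np.cos(a),np.sin(a),0]);v=np.array([-u[1],u[0],0]);b=np.array([502.2,150.8,0])
print(np.round(proj(cam("wrist",o),[b+s*36*u+t*22*v+[0,0,111] for s in(-1,1) for t in (-1,1)]),1))
for X in ([529.3,33.5,100],[619.3,177.7,100]): print(np.round(proj(cam("wrist",o),X),1))
body(o,[502,151,200],np.radians(57.9))
E
```

```text
[562.2 110.4 260.6] [ 0.24  0.49 -0.76  1.7   0.37  1.1   0.39] 43.66233226243266 [-0.31860571 -1.11476623 -3.07719507]
[[287.4  50.8]
 [353.6  50.8]
 [290.4 158.1]
 [350.3 158.1]]
[[215.  215.4]]
[[425.1 215.4]]
shift [0.0726 0.0025 0.0607] turn [-0.02 -0.03  0.08]
shift [0.0726 0.0025 0.0607] turn [ 5.0000e-02 -4.0000e-02 -1.7992e+02]
```

View pics/w2.png

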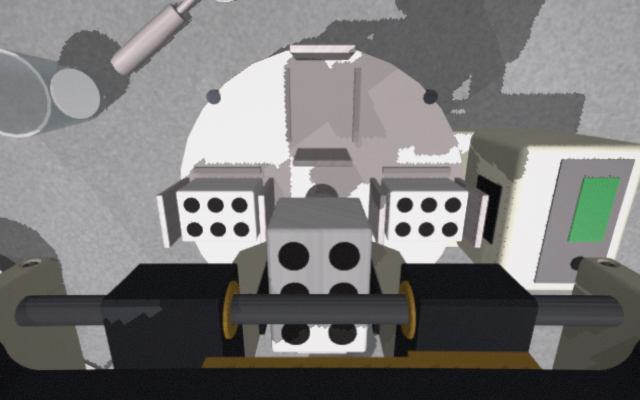

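The outer plate's inner edge is at about (290–355, 52), against (287–354, 51) predicted. The neighbouring blocks' wells average (214.7,217) and (427.8,217), against (215,215.4) and (425,215.4). I'll correct by about -1 mm in x and +1 mm in y.

send_rows(
  deltas=[
    {"jaw": 0,"x": 0.02,"y": 0.001,"z": 0,"wx": 0,"wy": 0,"wz": 0},
    {"jaw": 0,"x": 0.045,"y": 0.002,"z": 0,"wx": 0,"wy": 0,"wz": 0},
    {"jaw": 0,"x": 0.065,"y": 0.003,"z": 0,"wx": 0,"wy": 0,"wz": 0.1},
    {"jaw": 0,"x": 0.0715,"y": 0.0035,"z": 0,"wx": 0,"wy": 0,"wz": 0.1},
    {"jaw": 0,"x": 0.0715,"y": 0.0035,"z": 0,"wx": 0,"wy": 0,"wz": 0.1},
    {"jaw": 0,"x": 0.0715,"y": 0.0035,"z": 0.02,"wx": 0,"wy": 0,"wz": 0.1},
    {"jaw": 0,"x": 0.0715,"y": 0.0035,"z": 0.04,"wx": 0,"wy": 0,"wz": 0.1},
    {"jaw": 0,"x": 0.0715,"y": 0.0035,"z": 0.055,"wx": 0,"wy": 0,"wz": 0.1},
    {"jaw": 0,"x": 0.0715,"y": 0.0035,"z": 0.06,"wx": 0,"wy": 0,"wz": 0.1},
    {"jaw": 0,"x": 0.0715,"y": 0.0035,"z": 0.06,"wx": 0,"wy": 0,"wz": 0.1},
  ],
)

```text
clock: 11.3
position: [504.3, 148.1, 199.2]
tool_rot: [-0.875, -3.015, 0.004]
wrist_force: [0.2, -1.1, -2.7]
opening: 44.1
```

```bash
python3 - <<'E'
from h import *
o=sensors.get_obs(); print(np.round(o["position"],1),np.round(o["joint_positions"],2),o["opening"],o["wrist_force"])
b=np.array([502,151,134.]);R=Rn.from_rotvec(o["tool_rot"]).as_matrix()
body(o,b+R@[-1,1,0],np.radians(57.9))
p,d=vision.capture("wrist"); cv2.imwrite("pics/w3.png",p)
q,d=vision.capture("side"); cv2.imwrite("pics/s3.png",np.hstack([cv2.resize(q[110:240,230:380],(450,390),interpolation=cv2.INTER_CUBIC),cv2.resize(p[:,160:480],(312,390))]))
E
```

```text
[504.3 148.1 199.2] [ 0.16  0.49 -0.75  1.88  0.41  0.94  0.23] 44.136876869017925 [ 0.21671696 -1.05917611 -2.71297489]
shift [0.0024 0.0024 0.0652] turn [-0.18 -0.09 -0.27]
shift [0.0024 0.0024 0.0652] turn [-1.4000e-01  2.9000e-01  1.7973e+02]
```

View pics/s3.png

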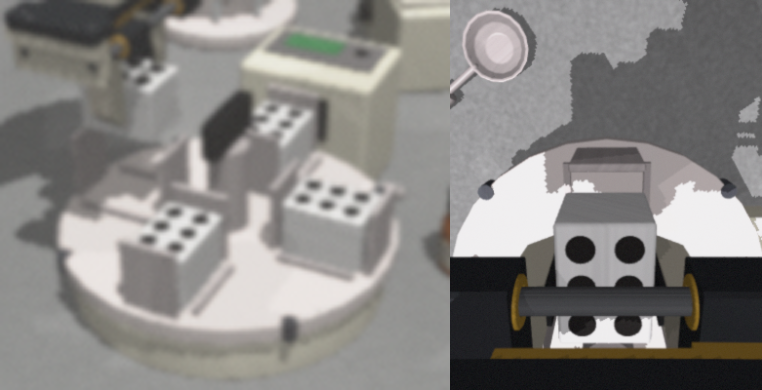

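The held block's centre column is 604 and the plate's is about 608, so the bay lies roughly 2 mm further along +y. That matches the computed remaining shift, so I'll correct and go down.

send_rows(
  deltas=[
    {"jaw": 0,"x": 0.0024,"y": 0.0024,"z": 0,"wx": -0.2,"wy": 0,"wz": -0.3},
    {"jaw": 0,"x": 0.0024,"y": 0.0024,"z": 0,"wx": -0.2,"wy": 0,"wz": -0.3},
    {"jaw": 0,"x": 0.0024,"y": 0.0024,"z": 0.01,"wx": -0.2,"wy": 0,"wz": -0.3},
    {"jaw": 0,"x": 0.0024,"y": 0.0024,"z": 0.025,"wx": -0.2,"wy": 0,"wz": -0.3},
    {"jaw": 0,"x": 0.0024,"y": 0.0024,"z": 0.04,"wx": -0.2,"wy": 0,"wz": -0.3},
    {"jaw": 0,"x": 0.0024,"y": 0.0024,"z": 0.055,"wx": -0.2,"wy": 0,"wz": -0.3},
    {"jaw": 0,"x": 0.0024,"y": 0.0024,"z": 0.06,"wx": -0.2,"wy": 0,"wz": -0.3},
    {"jaw": 0,"x": 0.0024,"y": 0.0024,"z": 0.06,"wx": -0.2,"wy": 0,"wz": -0.3},
    {"jaw": 0,"x": 0.0024,"y": 0.0024,"z": 0.06,"wx": -0.2,"wy": 0,"wz": -0.3},
  ],
)

```text
clock: 12.15
position: [504.1, 152.8, 141.1]
tool_rot: [0.866, 3.019, 0.004]
wrist_force: [0.6, 0.1, -3.0]
opening: 43.9
```

```bash
python3 - <<'E'
from h import *
o=sensors.get_obs(); print(np.round(o["position"],1),o["opening"],o["wrist_force"])
b=np.array([502,151,134.]);R=Rn.from_rotvec(o["tool_rot"]).as_matrix()
body(o,b+R@[-1,1,0],np.radians(57.9))
E
```

```text
[504.1 152.8 141.1] 43.916719443319096 [ 0.60689622  0.07616295 -2.96637801]
shift [-0.0002 -0.0017  0.0071] turn [ 0.17 -0.01  0.1 ]
shift [-0.0002 -0.0017  0.0071] turn [ 1.000e-02  2.600e-01 -1.799e+02]
```

send_rows(
  deltas=[
    {"jaw": 0,"x": 0,"y": -0.0015,"z": 0.002,"wx": 0,"wy": 0,"wz": 0},
    {"jaw": 0,"x": 0,"y": -0.0015,"z": 0.004,"wx": 0,"wy": 0,"wz": 0},
    {"jaw": 0,"x": 0,"y": -0.0015,"z": 0.006,"wx": 0,"wy": 0,"wz": 0},
    {"jaw": 0,"x": 0,"y": -0.0015,"z": 0.007,"wx": 0,"wy": 0,"wz": 0},
    {"jaw": 0,"x": 0,"y": -0.0015,"z": 0.007,"wx": 0,"wy": 0,"wz": 0},
    {"jaw": 0,"x": 0,"y": -0.0015,"z": 0.007,"wx": 0,"wy": 0,"wz": 0},
  ],
)

```text
clock: 12.65
position: [503.3, 151.6, 134.1]
tool_rot: [0.866, 3.019, 0.004]
wrist_force: [0.9, -0.6, -3.5]
opening: 43.9
```

send_rows(
  deltas=[
    {"jaw": 0,"x": 0,"y": 0,"z": 0.001,"wx": 0,"wy": 0,"wz": 0},
    {"jaw": 0,"x": 0,"y": 0,"z": 0.0015,"wx": 0,"wy": 0,"wz": 0},
    {"jaw": 0,"x": 0,"y": 0,"z": 0.0015,"wx": 0,"wy": 0,"wz": 0},
  ],
)

```text
clock: 12.9
position: [503.4, 151.7, 132.7]
tool_rot: [0.866, 3.019, 0.005]
wrist_force: [0.2, 0.5, -1.3]
opening: 44.0
```

send_rows(
  deltas=[
    {"jaw": 0,"x": 0,"y": 0,"z": 0.001,"wx": 0,"wy": 0,"wz": 0},
    {"jaw": 0,"x": 0,"y": 0,"z": 0.001,"wx": 0,"wy": 0,"wz": 0},
    {"jaw": 0,"x": 0,"y": 0,"z": 0.001,"wx": 0,"wy": 0,"wz": 0},
  ],
)

```text
clock: 13.15
position: [503.7, 152.2, 132.7]
tool_rot: [0.865, 3.018, 0.006]
wrist_force: [-3.0, 0.2, 8.7]
opening: 43.9
```

On the floor (+8.7 N). I'll release, wait, then rise.

send_rows(
  deltas=[
    {"jaw": 1,"x": 0,"y": 0,"z": 0,"wx": 0,"wy": 0,"wz": 0},
    {"jaw": 1,"x": 0,"y": 0,"z": 0,"wx": 0,"wy": 0,"wz": 0},
    {"jaw": 1,"x": 0,"y": 0,"z": 0,"wx": 0,"wy": 0,"wz": 0},
    {"jaw": 1,"x": 0,"y": 0,"z": 0,"wx": 0,"wy": 0,"wz": 0},
    {"jaw": 1,"x": 0,"y": 0,"z": 0,"wx": 0,"wy": 0,"wz": 0},
    {"jaw": 1,"x": 0,"y": 0,"z": 0,"wx": 0,"wy": 0,"wz": 0},
    {"jaw": 1,"x": 0,"y": 0,"z": -0.02,"wx": 0,"wy": 0,"wz": 0},
    {"jaw": 1,"x": 0,"y": 0,"z": -0.05,"wx": 0,"wy": 0,"wz": 0},
    {"jaw": 1,"x": 0,"y": 0,"z": -0.08,"wx": 0,"wy": 0,"wz": 0},
    {"jaw": 1,"x": 0,"y": 0,"z": -0.11,"wx": 0,"wy": 0,"wz": 0},
    {"jaw": 1,"x": -0.02,"y": 0,"z": -0.13,"wx": 0,"wy": 0,"wz": 0},
    {"jaw": 1,"x": -0.04,"y": 0,"z": -0.13,"wx": 0,"wy": 0,"wz": 0},
  ],
)

```text
clock: 14.15
position: [538.6, 132.2, 267.6]
tool_rot: [0.86, 3.013, 0.011]
wrist_force: [1.4, -0.7, 0.1]
opening: 91.8
```

```bash
python3 - <<'E'
from h import *
o=sensors.get_obs(); print(np.round(o["position"],1),np.round(o["joint_positions"],2),o["opening"],o["wrist_force"])
p,d=vision.capture("wrist"); cv2.imwrite("pics/w4.png",p)
b=np.array([574.3,105.6,255.]);R=Rn.from_rotvec(o["tool_rot"]).as_matrix()
body(o,b+R@[-1.2,1,0],np.radians(-32.1))
E
```

```text
[538.6 132.2 267.6] [ 0.23  0.45 -0.78  1.74  0.35  1.08  0.35] 91.84649626245576 [ 1.42195018 -0.73441244  0.06546041]
shift [-0.0455 -0.0029  0.0128] turn [ 0.66 -0.16 90.23]
shift [-0.0455 -0.0029  0.0128] turn [  0.16   0.66 -89.77]
```

View pics/w4.png

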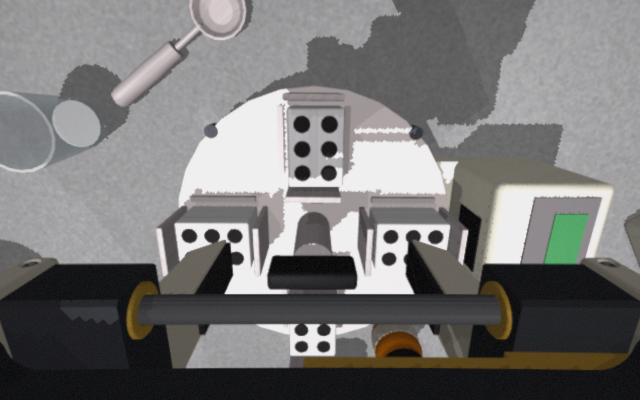

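The block stands square between the plates: its wells are centred at column 315, and the plates span 286–344 (centre 315). Next I go over the hub with the jaws turned across the bar. I'm turning by -90° so that joint 7 has room for the clockwise turn.

send_rows(
  deltas=[
    {"jaw": 1,"x": -0.0455,"y": -0.003,"z": 0,"wx": 0,"wy": 0.3,"wz": -60},
    {"jaw": 1,"x": -0.0455,"y": -0.003,"z": 0,"wx": 0,"wy": 0.3,"wz": -60},
    {"jaw": 1,"x": -0.0455,"y": -0.003,"z": 0,"wx": 0,"wy": 0.3,"wz": -60},
    {"jaw": 1,"x": -0.0455,"y": -0.003,"z": 0,"wx": 0,"wy": 0.3,"wz": -60},
    {"jaw": 1,"x": -0.0455,"y": -0.003,"z": 0,"wx": 0,"wy": 0.3,"wz": -60},
    {"jaw": 1,"x": -0.0455,"y": -0.003,"z": 0,"wx": 0,"wy": 0.3,"wz": -60},
    {"jaw": 1,"x": -0.0455,"y": -0.003,"z": 0,"wx": 0,"wy": 0.3,"wz": -60},
    {"jaw": 1,"x": -0.0455,"y": -0.003,"z": 0,"wx": 0,"wy": 0.3,"wz": -60},
    {"jaw": 1,"x": -0.0455,"y": -0.003,"z": 0,"wx": 0.2,"wy": 0.7,"wz": -89.8},
    {"jaw": 1,"x": -0.0455,"y": -0.003,"z": 0,"wx": 0.2,"wy": 0.7,"wz": -89.8},
    {"jaw": 1,"x": -0.0455,"y": -0.003,"z": 0,"wx": 0.2,"wy": 0.7,"wz": -89.8},
    {"jaw": 1,"x": -0.0455,"y": -0.003,"z": 0,"wx": 0.2,"wy": 0.7,"wz": -89.8},
  ],
)

```text
clock: 15.2
position: [578.7, 100.9, 264.9]
tool_rot: [1.432, -2.794, 0.002]
wrist_force: [0.8, -0.2, -0.1]
opening: 91.8
```

send_rows(
  deltas=[
    {"jaw": 1,"x": 0,"y": 0,"z": 0,"wx": 0,"wy": 0,"wz": 0},
  ],
)

```text
clock: 15.28
position: [578.7, 100.6, 264.3]
tool_rot: [1.44, -2.789, 0.001]
wrist_force: [0.9, -1.0, 0.8]
opening: 91.8
```

```bash
python3 - <<'E'
from h import *
o=sensors.get_obs(); print(np.round(o["position"],1),np.round(o["joint_positions"],2),o["opening"],o["wrist_force"])
body(o,[575.5,105.8,188],np.radians(-32.1))
E
```

```text
[578.7 100.6 264.3] [ 0.44  0.65 -1.11  1.64  0.61  1.25  1.72] 91.79422279774549 [ 0.93839756 -1.01411767  0.75252971]
shift [-0.0026  0.0055  0.0763] turn [-2.6000e-01 -5.0000e-02  1.7671e+02]
shift [-0.0026  0.0055  0.0763] turn [ 0.03 -0.17 -3.29]
```

send_rows(
  deltas=[
    {"jaw": 1,"x": -0.0025,"y": 0.0055,"z": 0,"wx": 0,"wy": 0,"wz": -3.3},
    {"jaw": 1,"x": -0.0025,"y": 0.0055,"z": 0,"wx": 0,"wy": 0,"wz": -3.3},
    {"jaw": 1,"x": -0.0025,"y": 0.0055,"z": 0.02,"wx": 0,"wy": 0,"wz": -3.3},
    {"jaw": 1,"x": -0.0025,"y": 0.0055,"z": 0.03,"wx": 0,"wy": 0,"wz": -3.3},
    {"jaw": 1,"x": -0.0025,"y": 0.0055,"z": 0.03,"wx": 0,"wy": 0,"wz": -3.3},
    {"jaw": 1,"x": -0.0025,"y": 0.0055,"z": 0.03,"wx": 0,"wy": 0,"wz": -3.3},
  ],
)

```text
clock: 15.78
position: [575.3, 105.5, 233.8]
tool_rot: [1.516, -2.746, 0.001]
wrist_force: [0.9, -0.1, 0.0]
opening: 91.8
```

```bash
python3 - <<'E'
from h import *
o=sensors.get_obs(); print(np.round(o["position"],1),np.round(o["joint_positions"],2),o["opening"],o["wrist_force"])
body(o,[575.5,105.8,188],np.radians(-32.1))
E
```

```text
[575.3 105.5 233.8] [ 0.43  0.68 -1.11  1.68  0.65  1.2   1.74] 91.7770122133987 [ 0.90892951 -0.0851249   0.00262823]
shift [-0.0006 -0.0001  0.0458] turn [-3.700e-01 -1.500e-01  1.799e+02]
shift [-0.0006 -0.0001  0.0458] turn [ 0.1  -0.24 -0.1 ]
```

send_rows(
  deltas=[
    {"jaw": 1,"x": -0.0005,"y": 0,"z": 0.015,"wx": 0,"wy": 0,"wz": 0},
    {"jaw": 1,"x": -0.0005,"y": 0,"z": 0.03,"wx": 0,"wy": 0,"wz": 0},
    {"jaw": 1,"x": -0.0005,"y": 0,"z": 0.042,"wx": 0,"wy": 0,"wz": 0},
    {"jaw": 1,"x": -0.0005,"y": 0,"z": 0.046,"wx": 0,"wy": 0,"wz": 0},
    {"jaw": 1,"x": -0.0005,"y": 0,"z": 0.046,"wx": 0,"wy": 0,"wz": 0},
    {"jaw": 0,"x": -0.0005,"y": 0,"z": 0.046,"wx": 0,"wy": 0,"wz": 0},
    {"jaw": 0,"x": -0.0005,"y": 0,"z": 0.046,"wx": 0,"wy": 0,"wz": 0},
    {"jaw": 0,"x": -0.0005,"y": 0,"z": 0.046,"wx": 0,"wy": 0,"wz": 0},
    {"jaw": 0,"x": -0.0005,"y": 0,"z": 0.046,"wx": 0,"wy": 0,"wz": 0},
    {"jaw": 0,"x": -0.0005,"y": 0,"z": 0.046,"wx": 0,"wy": 0,"wz": 0},
    {"jaw": 0,"x": -0.0005,"y": 0,"z": 0.046,"wx": 0,"wy": 0,"wz": 0},
    {"jaw": 0,"x": -0.0005,"y": 0,"z": 0.046,"wx": 0,"wy": 0,"wz": 0},
  ],
)

```text
clock: 16.78
position: [575.4, 105.8, 188.0]
tool_rot: [1.516, -2.747, 0.001]
wrist_force: [-0.4, -0.3, -0.5]
opening: 49.7
```

send_rows(
  deltas=[
    {"jaw": 0,"x": 0,"y": 0,"z": 0,"wx": 0,"wy": 0,"wz": 0},
    {"jaw": 0,"x": 0,"y": 0,"z": 0,"wx": 0,"wy": 0,"wz": 0},
    {"jaw": 0,"x": 0,"y": 0,"z": 0,"wx": 0,"wy": 0,"wz": 0},
    {"jaw": 0,"x": 0,"y": 0,"z": 0,"wx": 0,"wy": 0,"wz": 0},
  ],
)

```text
clock: 17.12
position: [575.1, 106.0, 188.0]
tool_rot: [1.516, -2.746, 0.0]
wrist_force: [-1.3, 0.4, 0.4]
opening: 29.7
```

send_rows(
  deltas=[
    {"jaw": 0,"x": 0,"y": 0,"z": 0,"wx": 0,"wy": 0,"wz": 0},
    {"jaw": 0,"x": 0,"y": 0,"z": 0,"wx": 0,"wy": 0,"wz": 0},
    {"jaw": 0,"x": 0,"y": 0,"z": 0,"wx": 0,"wy": 0,"wz": 0},
    {"jaw": 0,"x": 0,"y": 0,"z": 0,"wx": 0,"wy": 0,"wz": 0},
  ],
)

```text
clock: 17.45
position: [575.0, 106.0, 188.0]
tool_rot: [1.517, -2.746, 0.0]
wrist_force: [-0.9, 0.4, 1.0]
opening: 29.4
```

The jaws stopped at 29.4 mm instead of 14. The fingertips, at z≈122, are probably on the post just under the bar. I'll open a bit, rise 9 mm and close again.

send_rows(
  deltas=[
    {"jaw": 0.5,"x": 0,"y": 0,"z": 0,"wx": 0,"wy": 0,"wz": 0},
    {"jaw": 0.5,"x": 0,"y": 0,"z": 0,"wx": 0,"wy": 0,"wz": 0},
    {"jaw": 0.5,"x": 0,"y": 0,"z": 0,"wx": 0,"wy": 0,"wz": 0},
    {"jaw": 0.5,"x": 0,"y": 0,"z": -0.009,"wx": 0,"wy": 0,"wz": 0},
    {"jaw": 0.5,"x": 0,"y": 0,"z": -0.009,"wx": 0,"wy": 0,"wz": 0},
    {"jaw": 0.5,"x": 0,"y": 0,"z": -0.009,"wx": 0,"wy": 0,"wz": 0},
    {"jaw": 0,"x": 0,"y": 0,"z": -0.009,"wx": 0,"wy": 0,"wz": 0},
    {"jaw": 0,"x": 0,"y": 0,"z": -0.009,"wx": 0,"wy": 0,"wz": 0},
    {"jaw": 0,"x": 0,"y": 0,"z": -0.009,"wx": 0,"wy": 0,"wz": 0},
    {"jaw": 0,"x": 0,"y": 0,"z": -0.009,"wx": 0,"wy": 0,"wz": 0},
    {"jaw": 0,"x": 0,"y": 0,"z": -0.009,"wx": 0,"wy": 0,"wz": 0},
    {"jaw": 0,"x": 0,"y": 0,"z": -0.009,"wx": 0,"wy": 0,"wz": 0},
  ],
)

```text
clock: 18.45
position: [575.0, 106.1, 196.9]
tool_rot: [1.516, -2.746, 0.0]
wrist_force: [-0.7, 0.7, -0.3]
opening: 13.7
```

send_rows(
  deltas=[
    {"jaw": 0,"x": 0,"y": 0,"z": 0,"wx": 0,"wy": 0,"wz": 0},
    {"jaw": 0,"x": 0,"y": 0,"z": 0,"wx": 0,"wy": 0,"wz": 0},
    {"jaw": 0,"x": 0,"y": 0,"z": 0,"wx": 0,"wy": 0,"wz": 0},
    {"jaw": 0,"x": 0,"y": 0,"z": 0,"wx": 0,"wy": 0,"wz": 0},
  ],
)

```text
clock: 18.78
position: [575.0, 106.1, 196.9]
tool_rot: [1.517, -2.746, 0.0]
wrist_force: [0.3, 0.1, -0.2]
opening: 13.6
```

Now holding the bar (13.6 mm). I'll turn it clockwise, +wz, in stages.

send_rows(
  deltas=[
    {"jaw": 0,"x": 0,"y": 0,"z": 0,"wx": 0,"wy": 0,"wz": 1},
    {"jaw": 0,"x": 0,"y": 0,"z": 0,"wx": 0,"wy": 0,"wz": 2.5},
    {"jaw": 0,"x": 0,"y": 0,"z": 0,"wx": 0,"wy": 0,"wz": 4.5},
    {"jaw": 0,"x": 0,"y": 0,"z": 0,"wx": 0,"wy": 0,"wz": 7},
    {"jaw": 0,"x": 0,"y": 0,"z": 0,"wx": 0,"wy": 0,"wz": 9.5},
    {"jaw": 0,"x": 0,"y": 0,"z": 0,"wx": 0,"wy": 0,"wz": 12},
    {"jaw": 0,"x": 0,"y": 0,"z": 0,"wx": 0,"wy": 0,"wz": 14.5},
    {"jaw": 0,"x": 0,"y": 0,"z": 0,"wx": 0,"wy": 0,"wz": 17},
    {"jaw": 0,"x": 0,"y": 0,"z": 0,"wx": 0,"wy": 0,"wz": 19.5},
    {"jaw": 0,"x": 0,"y": 0,"z": 0,"wx": 0,"wy": 0,"wz": 22},
    {"jaw": 0,"x": 0,"y": 0,"z": 0,"wx": 0,"wy": 0,"wz": 24},
    {"jaw": 0,"x": 0,"y": 0,"z": 0,"wx": 0,"wy": 0,"wz": 25},
  ],
)

```text
clock: 19.78
position: [575.2, 106.0, 196.9]
tool_rot: [0.882, -3.011, 0.002]
wrist_force: [0.4, -1.0, -0.4]
opening: 14.0
```

```bash
python3 - <<'E'
from h import *
o=sensors.get_obs(); print(np.round(o["position"],1),np.round(o["joint_positions"],2),o["opening"],o["wrist_force"],o["torque"])
body(o,[575,106,197],np.radians(-122.1))
E
```

```text
[575.2 106.  196.9] [ 0.36  0.67 -0.97  1.73  0.62  1.09  1.32] 13.99985439827559 [ 0.37509549 -1.00340817 -0.41220542] [ 0.03531395 -0.34509766  0.33532577]
shift [ 0.0001  0.0001 -0.0001] turn [   0.26   -0.18 -115.25]
shift [ 0.0001  0.0001 -0.0001] turn [-0.16 -0.23 64.75]
```

send_rows(
  deltas=[
    {"jaw": 0,"x": 0,"y": 0,"z": 0,"wx": 0,"wy": 0,"wz": 2.5},
    {"jaw": 0,"x": 0,"y": 0,"z": 0,"wx": 0,"wy": 0,"wz": 5},
    {"jaw": 0,"x": 0,"y": 0,"z": 0,"wx": 0,"wy": 0,"wz": 8},
    {"jaw": 0,"x": 0,"y": 0,"z": 0,"wx": 0,"wy": 0,"wz": 11},
    {"jaw": 0,"x": 0,"y": 0,"z": 0,"wx": 0,"wy": 0,"wz": 14},
    {"jaw": 0,"x": 0,"y": 0,"z": 0,"wx": 0,"wy": 0,"wz": 17},
    {"jaw": 0,"x": 0,"y": 0,"z": 0,"wx": 0,"wy": 0,"wz": 20},
    {"jaw": 0,"x": 0,"y": 0,"z": 0,"wx": 0,"wy": 0,"wz": 23},
    {"jaw": 0,"x": 0,"y": 0,"z": 0,"wx": 0,"wy": 0,"wz": 26},
    {"jaw": 0,"x": 0,"y": 0,"z": 0,"wx": 0,"wy": 0,"wz": 29},
    {"jaw": 0,"x": 0,"y": 0,"z": 0,"wx": 0,"wy": 0,"wz": 31},
    {"jaw": 0,"x": 0,"y": 0,"z": 0,"wx": 0,"wy": 0,"wz": 32},
  ],
)

```text
clock: 20.78
position: [575.2, 105.7, 196.9]
tool_rot: [0.013, -3.138, 0.005]
wrist_force: [0.0, -1.0, -0.3]
opening: 13.5
```

send_rows(
  deltas=[
    {"jaw": 0,"x": 0,"y": 0,"z": 0,"wx": 0,"wy": 0,"wz": 2.5},
    {"jaw": 0,"x": 0,"y": 0,"z": 0,"wx": 0,"wy": 0,"wz": 5},
    {"jaw": 0,"x": 0,"y": 0,"z": 0,"wx": 0,"wy": 0,"wz": 8},
    {"jaw": 0,"x": 0,"y": 0,"z": 0,"wx": 0,"wy": 0,"wz": 11},
    {"jaw": 0,"x": 0,"y": 0,"z": 0,"wx": 0,"wy": 0,"wz": 14},
    {"jaw": 0,"x": 0,"y": 0,"z": 0,"wx": 0,"wy": 0,"wz": 17},
    {"jaw": 0,"x": 0,"y": 0,"z": 0,"wx": 0,"wy": 0,"wz": 20},
    {"jaw": 0,"x": 0,"y": 0,"z": 0,"wx": 0,"wy": 0,"wz": 23},
    {"jaw": 0,"x": 0,"y": 0,"z": 0,"wx": 0,"wy": 0,"wz": 26},
    {"jaw": 0,"x": 0,"y": 0,"z": 0,"wx": 0,"wy": 0,"wz": 28},
    {"jaw": 0,"x": 0,"y": 0,"z": 0,"wx": 0,"wy": 0,"wz": 30},
    {"jaw": 0,"x": 0,"y": 0,"z": 0,"wx": 0,"wy": 0,"wz": 31},
  ],
)

```text
clock: 21.78
position: [575.2, 105.4, 196.8]
tool_rot: [-0.83, -3.027, 0.006]
wrist_force: [0.1, -2.3, 0.6]
opening: 13.6
```

```bash
python3 - <<'E'
from h import *
o=sensors.get_obs(); print(np.round(o["position"],1),np.round(o["joint_positions"],2),o["opening"],o["wrist_force"],o["torque"])
body(o,[575,106,197],np.radians(-122.1))
E
```

```text
[575.2 105.4 196.8] [ 0.21  0.57 -0.7   1.74  0.43  1.    0.38] 13.557464512816226 [ 0.08198949 -2.30498897  0.56760092] [ 0.02461628 -0.19496826  0.08696422]
shift [ 0.0005  0.0004 -0.0002] turn [ 1.4000e-01 -4.2000e-01 -1.7856e+02]
shift [ 0.0005  0.0004 -0.0002] turn [-0.27 -0.09  1.44]
```

Turn the last 1.4°, release and rise.

send_rows(
  deltas=[
    {"jaw": 0,"x": 0,"y": 0,"z": 0,"wx": 0,"wy": 0,"wz": 1.5},
    {"jaw": 0,"x": 0,"y": 0,"z": 0,"wx": 0,"wy": 0,"wz": 1.5},
    {"jaw": 0,"x": 0,"y": 0,"z": 0,"wx": 0,"wy": 0,"wz": 1.5},
    {"jaw": 1,"x": 0,"y": 0,"z": 0,"wx": 0,"wy": 0,"wz": 1.5},
    {"jaw": 1,"x": 0,"y": 0,"z": 0,"wx": 0,"wy": 0,"wz": 1.5},
    {"jaw": 1,"x": 0,"y": 0,"z": 0,"wx": 0,"wy": 0,"wz": 1.5},
    {"jaw": 1,"x": 0,"y": 0,"z": 0,"wx": 0,"wy": 0,"wz": 1.5},
    {"jaw": 1,"x": 0,"y": 0,"z": 0,"wx": 0,"wy": 0,"wz": 1.5},
    {"jaw": 1,"x": 0,"y": 0,"z": -0.02,"wx": 0,"wy": 0,"wz": 1.5},
    {"jaw": 1,"x": 0,"y": 0,"z": -0.05,"wx": 0,"wy": 0,"wz": 1.5},
    {"jaw": 1,"x": 0,"y": 0,"z": -0.08,"wx": 0,"wy": 0,"wz": 1.5},
    {"jaw": 1,"x": 0,"y": 0,"z": -0.11,"wx": 0,"wy": 0,"wz": 1.5},
  ],
)

```text
clock: 22.78
position: [575.3, 105.9, 308.0]
tool_rot: [-0.868, -3.016, 0.007]
wrist_force: [0.9, 0.2, -1.0]
opening: 69.1
```

send_rows(
  deltas=[
    {"jaw": 1,"x": -0.04,"y": -0.04,"z": 0,"wx": 0,"wy": 0,"wz": 0},
    {"jaw": 1,"x": -0.08,"y": -0.08,"z": 0,"wx": 0,"wy": 0,"wz": 0},
    {"jaw": 1,"x": -0.12,"y": -0.12,"z": 0,"wx": 0,"wy": 0,"wz": 0},
    {"jaw": 1,"x": -0.15,"y": -0.15,"z": 0,"wx": 0,"wy": 0,"wz": 0},
    {"jaw": 1,"x": -0.15,"y": -0.15,"z": 0,"wx": 0,"wy": 0,"wz": 0},
    {"jaw": 1,"x": -0.15,"y": -0.15,"z": 0,"wx": 0,"wy": 0,"wz": 0},
    {"jaw": 1,"x": -0.15,"y": -0.15,"z": 0,"wx": 0,"wy": 0,"wz": 0},
    {"jaw": 1,"x": -0.15,"y": -0.15,"z": 0,"wx": 0,"wy": 0,"wz": 0},
  ],
)

```text
clock: 23.45
position: [622.4, -100.8, 308.2]
tool_rot: [-0.869, -3.015, 0.005]
wrist_force: [-0.1, 0.1, -0.5]
opening: 91.8
```

```bash
python3 - <<'E'
from h import *
o=sensors.get_obs(); print(np.round(o["position"],1),o["opening"],np.abs(o["dq"]).max())
p,d=vision.capture("top");q,_=vision.capture("side")
cv2.imwrite("pics/f.png",np.hstack([cv2.resize(p[145:275,130:270],(420,390),interpolation=cv2.INTER_CUBIC),cv2.resize(q[110:240,240:370],(380,380),interpolation=cv2.INTER_CUBIC)[:390]if 0 else cv2.resize(q[110:240,240:366],(378,390),interpolation=cv2.INTER_CUBIC)]))
E
```

```text
[ 622.4 -100.8  308.2] 91.81305569052489 0.02899115606413779
```

View pics/f.png

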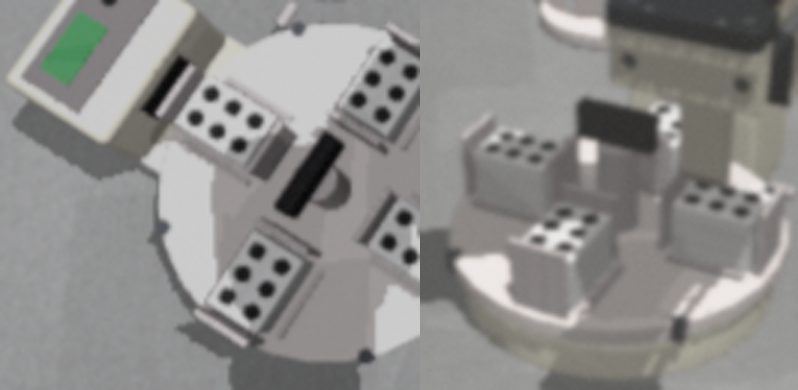

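The disc has turned 90°, and the block stands in the bay facing the reader with its wells from (196,116) to (255,121). Here is a numeric check against the bay centre, next to the other fixed blocks.

```bash
python3 - <<'E'
from h import *
c=cam("top");f=lambda p:(np.array(p)+.5)/3-.5+np.array([130,145])
B=onplane(c,f([(211,94),(233,107),(255,121),(196,116),(217,131),(239,145)]),100)
L=onplane(c,f([(258,251),(282,267),(242,273),(266,289),(228,296),(252,311)]),100).mean(0)
ax=np.array([574.3,105.6,100]);r=B.mean(0)-ax;print(r,np.linalg.norm(r),np.degrees(np.arctan2(r[1],r[0])),L-ax,np.linalg.norm(L-ax),np.degrees(np.arctan2(L[1]-ax[1],L[0]-ax[0])))
v=B[2]-B[0]+B[5]-B[3];print("yaw",np.degrees(np.arctan2(v[1],v[0])))
E
```

```text
[46.56830985 70.38188752  0.        ] 84.39323179877354 56.50931027658486 [-71.9806291   44.98529465   0.        ] 84.88160991331942 147.9961042090115
yaw -122.7711707292676
```

```bash
python3 -c "
from plant import order
print(order.finish_job())"
```

```text
the job is handed in; nothing more can be done
None
```

The block is standing in the formerly empty bay, released, and that bay now faces the reader; the job is handed in at about 23.5 s on the clock. It reports no verdict.

**What I did:** I took the block by its ends from the holder, set it on open bench and took it again across its width. I then lowered it into the bay and let go. Last, I gripped the hub bar, turned it 90° clockwise, released it and moved the arm away.

**Last checks (top camera):**

| Check | Measured | Target |
|---|---|---|
| Block's distance from the axis | 84.4 mm | 85 mm |
| Block's bearing from the axis | 56.5° | about 58° (2 mm off across the bay) |
| Block's lengthwise direction | -122.8° | about -122° |
| Disc angle, from the fixed block now at the loading position | within 0.1° | one click |

- **Upright and clear:** the pictures showed the block upright between the end plates, with the gripper open and the arm well away from the carousel.
- **Bystanders:** I did not measure them again at the end. The arm felt no contact with any of them.

**What went wrong on the way:**
- The first move was refused because its rows lacked some keys.
- The first grip on the hub stopped at 29.4 mm instead of 14, probably on the post under the bar. I gripped again 9 mm higher, and it read 13.6 mm.

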